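# Zero the kitchen scale, heft the sugar tins and hold the full one over the bowl

## Robot

A 6-joint arm with a two-finger parallel gripper is mounted at the origin on the work surface. World frame = base frame: x ahead of the robot, y to its left, z up, the work surface at z = 0. Lengths are in m, angles in rad, forces in N, time in s.
With the tool pointing down it reaches from about 0.3 to 0.825 m from the base axis. Payload 5.4 kg.
Tool frame: the origin (TCP) lies at the very end of the fingers, on their centre line; the grasp point (between the pads) lies 19 mm behind it; z points along the fingers, y is the line along which they close (so a half turn about z gives the same grasp; the last joint's range is limited). The gripper opens to 92 mm and grips with 3 to 60 N. Pads are 20 mm wide; open, the fingers measure 128 mm over their backs; the gripper's body (75 mm by 189 mm) begins 69 mm behind the grasp point.
Start: joints at [-1.486, 0.158, 1.597, -0, 1.386, -0.21], TCP at [0.167, -0.55, 0.215] pointing down, gripper open.
Joint ranges: [-2.91, 2.91], [-0.94, 2.29], [0.18, 2.7], [-1.29, 4.43], [0.17, 2.64], [-3, 3]. Speed limits (rad/s): [2.57, 2.57, 3.14, 3.14, 3.14, 3.14].

## Interface

Orientations are given as a unit quaternion [w, x, y, z].
In Python, from station import ctrl gives the robot as it stands. The module is installed in compiled form; this text tells all that it offers.
- The arm moves only by the tool jog_arm, never from a script. Its argument "increments" is a list of rows, each a list of 7 numbers: the turn, a rotation vector about the world's x, y, z in degrees, then the shift along the world's x, y, z in mm, then the gripper's target within -1 to 1 (fully open at 1, half-way at 0, shut at -1). A call has exactly 5 rows; each row is the pose to reach, as a shift and turn from the pose commanded when the call began; what a row does not reach only later rows make up. A row lasts 1/10 s, in which the tool goes at most 50 mm and 8.59 degrees, less where a joint would pass 70% of its speed; a pose out of reach is approached as far as the arm can. A call with a gripper value outside its range is refused whole. The fingers move at their own pace and stop on an object; "squeeze" is the grip in N (left out, the last holds). Time passes only in rows, so rows that repeat a pose let the fingers close, or fill a call up. It gives the time, the measured TCP pose, the force, the opening and the grip force at its end, in the units of the state.
- ctrl.observe(): the state, without advancing time (a new reading comes with each control period).
- ctrl.read_camera(name): name is "side" or "top" or "wrist"; returns a dict with "pixels" (480x640x3 uint8, blue, green, red), "mtx" (3x3 intrinsics, pixels), "world_to_cam" (4x4, takes a point from world to camera coordinates); the wrist camera has in their place "tool_from_camera" (4x4, takes a point from camera to tool coordinates, whose origin is the TCP and whose axes are the flange's). Camera axes: x right, y down, z forward; pixel columns grow to the right and rows downward; lengths in m; the calibration is good to about 2 mm. A picture is of the moment at which its call begins: read the wrist's pose just before it. There is no depth.
- ctrl.hand_in(): hands the job in; it is judged then, once.
The state is a dict: "clock": time; "qpos": joint angles; "joint_velocities": joint speeds; "joint_torque": joint torques, N m; "tool_pos": TCP position; "ee_rot": TCP orientation; "ft_force": force on the tool from outside, world axes, zero at the start; "torque": the same for the moment, N m; "grip_width": opening from 0.0 (shut) to 1.0 (fully open); "grip_force": force on a finger pad.
Only numpy, scipy, OpenCV 4.12 (cv2) and the standard library are available. Lean on these libraries where they do the work, as an engineer would, in place of code of your own. Each camera call takes 0.05 s, during which the arm holds its last target. There are 200 camera calls.

## Task

Zero the kitchen scale for weighing sugar: press the round button at its front fully down and let it come up again. Then lift and compare the three identical closed tins to find the heaviest, leave the other two standing upright on the counter, and finish while still holding the heaviest in the gripper, upright and high over the middle of the scale's bowl, with clear space between tin and bowl. Keep the tins upright all along and leave the apples, sponge, mug and spoon where they are.

Things in the scene. Friction and masses are not known exactly. Their poses are not given: they have to be found in the camera images.
- tin_a_mid (a point): centre, half-way up, of one of three identical closed round plain metal tins with slip lids, 61 mm diameter, 110 mm tall, standing upright on the counter (centre 55 mm up). z axis up through the lid. Something packed inside hardly rattles. A tin weighs between 0.25 and 0.85 kg; the heaviest is at least 0.18 kg heavier than the other two, and nothing in its look or place tells which one it is. They are steady, stiff and not slippery
- tin_b_mid (a point): centre, half-way up, of one of three identical closed round plain metal tins with slip lids, 61 mm diameter, 110 mm tall, standing upright on the counter (centre 55 mm up). z axis up through the lid. Something packed inside hardly rattles. A tin weighs between 0.25 and 0.85 kg; the heaviest is at least 0.18 kg heavier than the other two, and nothing in its look or place tells which one it is. They are steady, stiff and not slippery
- tin_c_mid (a point): centre, half-way up, of one of three identical closed round plain metal tins with slip lids, 61 mm diameter, 110 mm tall, standing upright on the counter (centre 55 mm up). z axis up through the lid. Something packed inside hardly rattles. A tin weighs between 0.25 and 0.85 kg; the heaviest is at least 0.18 kg heavier than the other two, and nothing in its look or place tells which one it is. They are steady, stiff and not slippery
- bowl_rim (a point): centre of the mouth of the steel bowl fixed on the white kitchen scale. The mouth is 150 mm across, its rim 101 mm above the counter. The scale's base is fixed, 240 mm (x) by 180 mm (y), 34 mm high; the point's -x axis points to the scale's front, where the button is, and z is up. The button lies 125 mm towards -x and 15 mm towards +y from here; the base reaches from 155 mm on the -x side to 85 mm on the +x side
- tare_top (a point): centre of the top of the scale's round grey push button, 28 mm across, 56 mm above the counter when up, in a low grey housing on the front part of the scale's base; pressed straight down, its z axis up
- tare (a joint): travel of the scale's push button: 0 up, 0.006 m fully down; a spring (about 5 N when fully down) brings it back up
- table: the kitchen counter, a flat cream top at height 0 on which everything stands
- apple_1_mid (a point): centre of a red apple, 74 mm wide, 65 mm tall; a bystander, to be left alone
- apple_2_mid (a point): centre of a yellow apple, 78 mm wide, 70 mm tall; a bystander, to be left alone
- apple_3_mid (a point): centre of a green apple, 70 mm wide, 62 mm tall; a bystander, to be left alone
- sponge_mid (a point): centre of a blue sponge, 70 by 110 mm, 29 mm thick; a bystander, to be left alone
- mug_mid (a point): centre of a white mug, 80 mm wide, 90 mm tall; a bystander, to be left alone
- spoon_grip (a point): point on the handle of a wooden spoon, 240 mm long, lying flat; a bystander, to be left alone
There are look-alikes about, which are no part of the job. What is shaped like the part that bears tin_c_mid but purple is not meant.

How it is judged:
By the outcome, as a careful person would: the job done as asked, in the order asked, and still so for the second after the job is handed in, while the arm keeps its last pose, push and grip.
It also fails if it takes over 69 s, if anything falls off the work surface, if the arm or the gripper's body presses on something with over 40 N, if the wrist force passes 120 N, or if a joint passes its speed limit or range.

## Working session

There is one attempt and no reset: what is moved stays moved. The work goes in short steps, Python scripts to look and compute and a tool call to move; the robot and the scene stay as the last step left them, time stands still between calls to the robot, and variables do not carry over. Pictures are saved under pics/ and viewed, at most 10 in all, crops included, and the job is handed in when it is done.

Besides the shell and the picture viewer there is one more tool, called after "Call:" by a JSON object that holds its "method" and its "body". jog_arm: Moves the arm, as the interface text tells. Its arguments: {"type":"object","properties":{"increments":{"type":"array","items":{"type":"array","items":{"type":"number"}}},"squeeze":{"type":"number"}},"required":["increments"]}

```bash
mkdir -p pics
python3 - <<'E'
from station import ctrl
import cv2,pickle
o=ctrl.observe();print({k:o[k] for k in('clock','tool_pos','ee_rot','ft_force','grip_width')})
d={}
for n in('top','side'):
    r=ctrl.read_camera(n);d[n]=r;cv2.imwrite(f'pics/{n}0.png',r['pixels']);print(n,r['mtx'].tolist(),r['world_to_cam'].round(3).tolist())
pickle.dump(d,open('d.pkl','wb'))
E
```

```text
{'clock': 0.0, 'tool_pos': array([ 0.16696727, -0.54957977,  0.21363484]), 'ee_rot': array([-9.19474774e-04,  9.89157722e-01,  1.46854188e-01,  5.44361687e-05]), 'ft_force': array([0.21718806, 0.49326397, 0.67140626]), 'grip_width': 1.0006821680381681}
top [[621.2411459984963, 0.0, 311.60023063962296], [0.0, 621.2411459984963, 243.62934040612157], [0.0, 0.0, 1.0]] [[-0.024, -0.999, 0.022, -0.033], [-0.983, 0.02, -0.183, 0.551], [0.182, -0.026, -0.983, 1.165], [0.0, 0.0, 0.0, 1.0]]
side [[440.8095501164697, 0.0, 313.71581423159324], [0.0, 440.8095501164697, 238.64664094332252], [0.0, 0.0, 1.0]] [[0.987, -0.16, -0.006, -0.561], [-0.091, -0.528, -0.845, 0.093], [0.132, 0.834, -0.535, 0.745], [0.0, 0.0, 0.0, 1.0]]
```

View pics/top0.png

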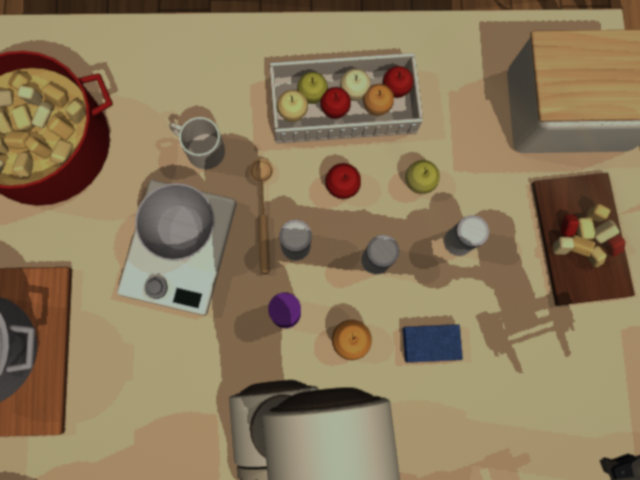

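View pics/side0.png

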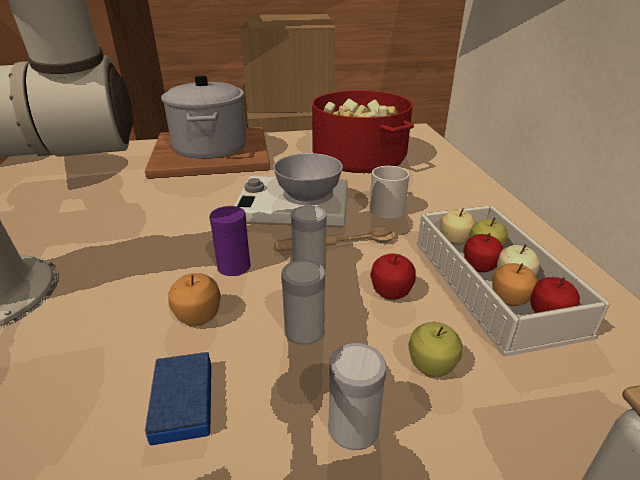

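The top view shows three grey tins at about (295,237), (382,253) and (473,232). The purple look-alike is at (285,310) and is excluded by its colour. The scale's bowl is at (175,222) and its button at (156,287). In the side view the tins' lids are at about (309,215), (304,275) and (357,362), and the button is at (254,184). Next is an enlarged crop to confirm and measure.

```bash
cat > h.py <<'E'
import numpy as np,cv2,pickle
def ray(r,u,v,z):
    M=r['world_to_cam'];K=r['mtx'];R=M[:3,:3];c=-R.T@M[:3,3]
    d=R.T@np.linalg.inv(K)@[u,v,1];return c+d*(z-c[2])/d[2]
def proj(r,p):
    q=r['world_to_cam'][:3]@np.append(p,1);q=r['mtx']@q;return q[:2]/q[2]
E
python3 - <<'E'
from h import *
d=pickle.load(open('d.pkl','rb'))
t=d['top'];p=t['pixels']
hsv=cv2.cvtColor(p,cv2.COLOR_BGR2HSV)
m=((hsv[...,1]<45)&(hsv[...,2]>60)).astype(np.uint8)*255
n,l,s,c=cv2.connectedComponentsWithStats(m)
for i in range(1,n):
    if 100<s[i,4]<20000:print(s[i].tolist(),c[i].round(1))
for u,v,z in((295,232,.11),(382,247,.11),(473,230,.11),(156,286,.056),(175,220,.101)):
    w=ray(t,u,v,z);print(u,v,w.round(4),proj(d['side'],w).round(1))
a=cv2.resize(p[170:320,110:500],None,fx=2,fy=2,interpolation=cv2.INTER_CUBIC)
b=cv2.resize(d['side']['pixels'][170:320,210:405],None,fx=2,fy=2)
b2=cv2.resize(d['side']['pixels'][310:460,210:405],None,fx=2,fy=2)
cv2.imwrite('pics/crop1.png',np.vstack([a,np.hstack([b,b2])]))
E
```

```text
[509, 44, 25, 57, 629] [523.7  72. ]
[270, 54, 152, 82, 1657] [341.2  97.9]
[175, 117, 46, 40, 452] [198.4 137.7]
[542, 121, 98, 29, 1842] [599.9 133. ]
[118, 181, 117, 134, 9992] [176.  245.4]
[456, 216, 33, 32, 782] [472.4 230.7]
[280, 220, 31, 31, 784] [295.1 235.3]
[367, 235, 32, 32, 782] [382.5 250.8]
[446, 241, 25, 14, 132] [456.4 249.7]
[0, 312, 35, 88, 1478] [ 13.5 357.3]
[304, 408, 69, 72, 4206] [338.2 445.3]
295 232 [ 0.5622 -0.0135  0.11  ] [311.3 212.8]
382 247 [ 0.5305 -0.1751  0.11  ] [306.9 270.6]
473 230 [ 0.5595 -0.3482  0.11  ] [357.7 363.4]
156 286 [0.4729 0.2546 0.056 ] [253.7 180.1]
175 220 [0.5915 0.2116 0.101 ] [308.5 165.1]
```

View pics/crop1.png

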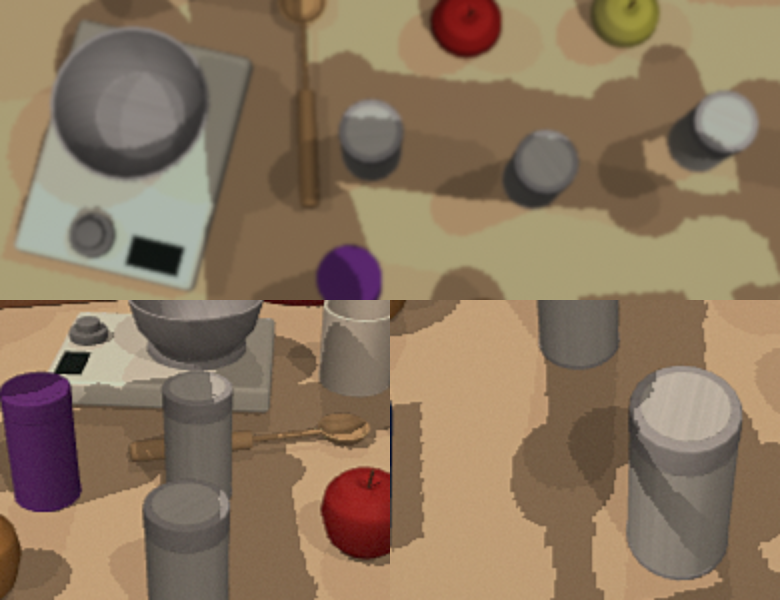

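The crop confirms it. The three grey metal tins have lids at top pixels (296,235), (382,250) and (472,231), and the purple can is the look-alike. The button is at about (155,286) and the bowl mouth at about (175,221).

Run:
```python
from h import *
from scipy.optimize import least_squares
d=pickle.load(open('d.pkl','rb'));t,s=d['top'],d['side']
P={'A':((295.3,235.3),(308.5,215.5),.11),'B':((382.5,250.7),(303,271),.11),'C':((472.3,230.8),(357.5,362.5),.11),'btn':((155.3,286.3),(254.5,181.2),.056),'bowl':((175,221.5),(308.5,165.5),.101)}
for k,(a,b,z) in P.items():
    f=lambda p:np.r_[proj(t,p)-a,proj(s,p)-b]
    q=least_squares(f,[.5,0,.1]);print(k,'tri',q.x.round(4),f(q.x).round(1),'top',ray(t,*a,z).round(4),'side',ray(s,*b,z).round(4))
for c in((53,103),(207,103),(130,30),(130,178)):print(ray(t,110+c[0]/2,170+c[1]/2,.101).round(4))
f=[ray(t,110+c[0]/2,170+c[1]/2,.034) for c in((16,247),(190,289),(252,62))];print(np.round(f,4),np.linalg.norm(f[1]-f[0]),np.linalg.norm(f[2]-f[1]))
from station import ctrl
from scipy.spatial.transform import Rotation as R
q=ctrl.observe()['ee_rot'];print(R.from_quat(q[[1,2,3,0]]).as_matrix().round(3))
for n,u,v,z in(('mug',200,135,.09),('apple1',343,180,.033),('orange',352,340,.035),('purp',285,305,.11),('sponge',433,342,.03),('green',422,176,.03),('spoonend',264,272,.01),('spoontop',262,170,.01)):print(n,ray(t,u,v,z).round(3))
```

```text
A tri [ 0.5571 -0.014   0.1055] [ 0.  -0.1 -0.1  0. ] top [ 0.5559 -0.014   0.11  ] side [ 0.5561 -0.0218  0.11  ]
B tri [ 0.5244 -0.1757  0.1104] [-0.  -0.6 -0.4  0.1] top [ 0.5234 -0.1758  0.11  ] side [ 0.5251 -0.1751  0.11  ]
C tri [ 0.5592 -0.3469  0.1099] [ 0.  -0.6 -0.3  0.1] top [ 0.558  -0.3468  0.11  ] side [ 0.5595 -0.347   0.11  ]
btn tri [0.4736 0.2569 0.0518] [-0.  -0.4 -0.4  0.1] top [0.4724 0.2559 0.056 ] side [0.4745 0.2481 0.056 ]
bowl tri [0.5901 0.2117 0.0998] [ 0.  -0.6 -0.7  0.2] top [0.5886 0.2115 0.101 ] side [0.5913 0.2096 0.101 ]
[0.59   0.2834 0.101 ]
[0.5872 0.1394 0.101 ]
[0.6597 0.2126 0.101 ]
[0.5172 0.2104 0.101 ]
[[0.4625 0.3327 0.034 ]
 [0.4181 0.1639 0.034 ]
 [0.6436 0.1036 0.034 ]] 0.17450544050866923 0.2334517344830894
[[ 0.957  0.291 -0.   ]
 [ 0.291 -0.957  0.002]
 [ 0.    -0.002 -1.   ]]
mug [0.763 0.168 0.09 ]
apple1 [ 0.684 -0.113  0.033]
orange [ 0.363 -0.119  0.035]
purp [0.426 0.007 0.11 ]
sponge [ 0.355 -0.278  0.03 ]
green [ 0.69  -0.275  0.03 ]
spoonend [0.502 0.05  0.01 ]
spoontop [0.715 0.052 0.01 ]
```

Call:
{"method": "jog_arm", "body": {"increments": [[0,0,0,20,15,0,-1],[0,0,0,56,42,0,-1],[0,0,0,96,72,0,-1],[0,0,0,136,102,0,-1],[0,0,0,176,132,0,-1]], "squeeze": 10}}

```text
clock: 0.6
tool_pos: [0.3442, -0.4166, 0.2142]
ee_rot: [-0.0, 0.989, 0.147, -0.0]
ft_force: [-0.1, -0.9, -0.4]
grip_width: 0.588
grip_force: 0.0
```

Call:
{"method": "jog_arm", "body": {"increments": [[0,0,0,22,42,0,-1],[0,0,0,40,88,0,-1],[0,0,0,52,136,0,-1],[0,0,0,62,184,0,-1],[0,0,0,70,233,0,-1]]}}

```text
clock: 1.1
tool_pos: [0.413, -0.1831, 0.2142]
ee_rot: [-0.0, 0.989, 0.147, -0.0]
ft_force: [1.1, 0.2, -0.3]
grip_width: 0.154
grip_force: 0.0
```

Call:
{"method": "jog_arm", "body": {"increments": [[0,0,0,8,49,0,-1],[0,0,0,16,98,0,-1],[0,0,0,24,147,0,-1],[0,0,0,32,196,0,-1],[0,0,0,38,245,0,-1]]}}

```text
clock: 1.6
tool_pos: [0.4508, 0.0619, 0.2145]
ee_rot: [0.0, 0.989, 0.147, 0.0]
ft_force: [0.9, -0.9, 0.5]
grip_width: 0.004
grip_force: 0.0
```

Call:
{"method": "jog_arm", "body": {"increments": [[0,0,0,6,49,0,-1],[0,0,0,12,98,0,-1],[0,0,0,17,145,0,-1],[0,0,0,20,178,0,-1],[0,0,0,22,193,0,-1]]}}

```text
clock: 2.1
tool_pos: [0.4723, 0.2553, 0.214]
ee_rot: [-0.0, 0.989, 0.148, -0.001]
ft_force: [-0.0, -0.8, -0.1]
grip_width: 0.005
grip_force: 0.0
```

Call:
{"method": "jog_arm", "body": {"increments": [[0,0,0,0,0,-30,-1],[0,0,0,0,0,-70,-1],[0,0,0,0,0,-105,-1],[0,0,0,0,0,-125,-1],[0,0,0,0,0,-135,-1]]}}

```text
clock: 2.6
tool_pos: [0.4714, 0.2515, 0.077]
ee_rot: [0.0, 0.989, 0.146, -0.002]
ft_force: [0.4, 0.2, -0.4]
grip_width: 0.007
grip_force: 0.0
```

Run:
```python
from h import *
from station import ctrl
o=ctrl.observe();print(o['tool_pos'],o['ft_force'])
for n in('top','side','wrist'):
    r=ctrl.read_camera(n);p=r['pixels']
    if n=='top':a=cv2.resize(p[230:330,95:225],(390,300),interpolation=2)
    if n=='side':b=cv2.resize(p[130:230,200:330],(390,300),interpolation=2)
    if n=='wrist':c=cv2.resize(p,(400,300))
cv2.imwrite('pics/btn.png',np.vstack([np.hstack([a,b]),np.hstack([c,np.zeros((300,380,3),np.uint8)])]))
```

```text
[0.47135322 0.25146757 0.07695681] [ 0.44154477  0.19018419 -0.37941338]
```

View pics/btn.png

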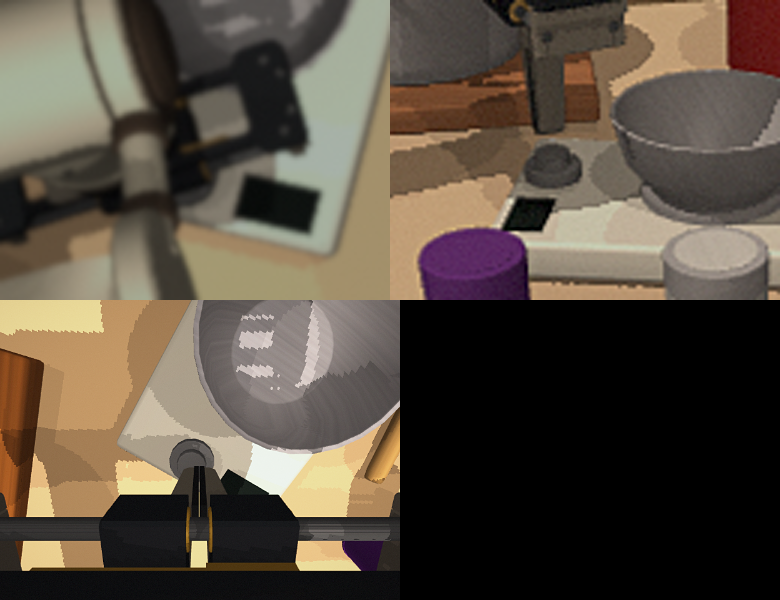

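The side view shows the fingertip at about (252,173), just above the button top at (254,180). The wrist view shows the button at about (307,248). I'll check these rays.

Run:
```python
from h import *
from station import ctrl
from scipy.spatial.transform import Rotation as R
d=pickle.load(open('d.pkl','rb'));s=d['side']
print('tip',proj(s,[.4714,.2515,.077]),'btn',proj(s,[.473,.255,.056]))
o=ctrl.observe();r=ctrl.read_camera('wrist')
T=np.eye(4);q=o['ee_rot'];T[:3,:3]=R.from_quat(q[[1,2,3,0]]).as_matrix();T[:3,3]=o['tool_pos']
r['world_to_cam']=np.linalg.inv(T@r['tool_from_camera'])
for v in(244,248,252):print(ray(r,307,v,.056))
print(proj(r,[.473,.255,.056]),proj(r,T[:3,3]),o['tool_pos'],o['ft_force'])
cv2.imwrite('pics/w2.png',cv2.resize(r['pixels'][190:400,200:420],None,fx=2.8,fy=2.8))
```

```text
tip [252.26858692 171.99787923] btn [253.67021209 179.97217314]
[0.48617679 0.26368538 0.056     ]
[0.48389679 0.26301443 0.056     ]
[0.48160331 0.26233952 0.056     ]
[314.94234403 269.06880524] [319.56858683 285.78283136] [0.47327624 0.25235614 0.07981503] [-0.40217591 -0.04742342  0.79001343]
```

View pics/w2.png

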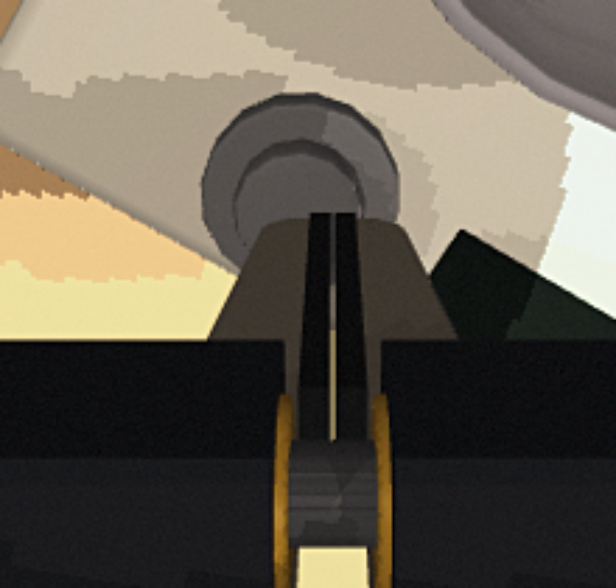

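The button's top circle is centred at about (306,263) in the wrist view, which gives (0.475,0.260). Averaged with the top view that is about (0.474,0.257), so I shift by +1/+4 mm and press while watching the force.

Call:
{"method": "jog_arm", "body": {"increments": [[0,0,0,1,4,-6,-1],[0,0,0,1,4,-14,-1],[0,0,0,1,4,-20,-1],[0,0,0,1,4,-24,-1],[0,0,0,1,4,-26,-1]]}}

```text
clock: 3.3
tool_pos: [0.4737, 0.2568, 0.0532]
ee_rot: [0.0, 0.989, 0.147, -0.001]
ft_force: [-0.9, -0.1, 4.1]
grip_width: 0.004
grip_force: 1.6
```

Call:
{"method": "jog_arm", "body": {"increments": [[0,0,0,0,0,-1,-1],[0,0,0,0,0,-2,-1],[0,0,0,0,0,-3,-1],[0,0,0,0,0,-3,-1],[0,0,0,0,0,-3,-1]]}}

```text
clock: 3.8
tool_pos: [0.4738, 0.2568, 0.0507]
ee_rot: [0.0, 0.989, 0.147, -0.0]
ft_force: [-4.1, -0.7, 4.8]
grip_width: 0.007
grip_force: 2.3
```

Call:
{"method": "jog_arm", "body": {"increments": [[0,0,0,0,0,-1,-1],[0,0,0,0,0,-1.5,-1],[0,0,0,0,0,-2,-1],[0,0,0,0,0,-2,-1],[0,0,0,0,0,-2,-1]]}}

```text
clock: 4.3
tool_pos: [0.474, 0.2568, 0.0502]
ee_rot: [0.0, 0.989, 0.147, -0.0]
ft_force: [-8.8, -1.2, 16.5]
grip_width: 0.007
grip_force: 8.1
```

The button bottomed out at z = 0.050, its 6 mm of full travel, with the force jumping to 16 N. I'll release it and go over tin A.

Call:
{"method": "jog_arm", "body": {"increments": [[0,0,0,0,0,6,-1],[0,0,0,0,0,30,-1],[0,0,0,0,0,75,-1],[0,0,0,0,0,120,-1],[0,0,0,0,0,152,-1]]}}

```text
clock: 4.8
tool_pos: [0.4757, 0.2571, 0.2038]
ee_rot: [-0.0, 0.989, 0.147, 0.003]
ft_force: [-0.1, 0.8, 0.4]
grip_width: 0.004
grip_force: 0.0
```

Call:
{"method": "jog_arm", "body": {"increments": [[0,0,0,8,-25,0,1],[0,0,0,22,-73,0,1],[0,0,0,36,-120,0,1],[0,0,0,50,-167,0,1],[0,0,0,64,-212,0,1]]}}

```text
clock: 5.3
tool_pos: [0.539, 0.0426, 0.2006]
ee_rot: [0.0, 0.989, 0.147, 0.001]
ft_force: [0.8, 0.1, 0.7]
grip_width: 0.418
grip_force: 0.0
```

Call:
{"method": "jog_arm", "body": {"increments": [[0,0,0,10,-33,0,1],[0,0,0,15,-49,0,1],[0,0,0,18,-60,0,1],[0,0,0,18,-60,0,1],[0,0,0,18,-60,0,1]]}}

```text
clock: 5.8
tool_pos: [0.5559, -0.014, 0.2005]
ee_rot: [-0.0, 0.989, 0.147, -0.0]
ft_force: [-1.1, -0.0, 0.2]
grip_width: 0.852
grip_force: 0.0
```

```bash
cat >> h.py <<'E'
def wrist():
    from station import ctrl
    from scipy.spatial.transform import Rotation as R
    o=ctrl.observe();r=ctrl.read_camera('wrist');T=np.eye(4);q=o['ee_rot']
    T[:3,:3]=R.from_quat(q[[1,2,3,0]]).as_matrix();T[:3,3]=o['tool_pos']
    r['world_to_cam']=np.linalg.inv(T@r['tool_from_camera']);return o,r
E
python3 - <<'E'
from h import *
from station import ctrl
o,r=wrist();print(o['clock'],o['tool_pos'],o['ft_force'],o['grip_width'],o['joint_velocities'].round(3))
print(proj(r,[.556,-.0145,.11]),proj(r,o['tool_pos']))
s=ctrl.read_camera('side')
a=cv2.resize(r['pixels'],(400,300));b=cv2.resize(s['pixels'][130:280,200:400],(400,300))
cv2.imwrite('pics/a1.png',np.hstack([a,b]));cv2.imwrite('pics/a1w.png',r['pixels'])
E
```

```text
5.8 [ 0.55588183 -0.01395096  0.20047123] [-1.11233575 -0.04227117  0.24801115] 0.8515774872233062 [ 0.013 -0.006  0.002 -0.001  0.003 -0.001]
[320.00461754 239.93528201] [319.56575925 285.78513092]
```

View pics/a1.png

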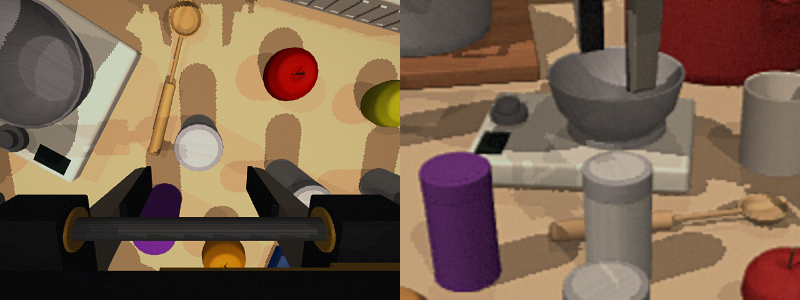

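The wrist view shows the lid centre at about (317,238) against a predicted (320,240), so tin A is aligned. The side view shows the button raised again. Grasping tin A next.

Call:
{"method": "jog_arm", "body": {"increments": [[0,0,0,0,0,-25,1],[0,0,0,0,0,-65,1],[0,0,0,0,0,-105,1],[0,0,0,0,0,-140,1],[0,0,0,0,0,-155,1]], "squeeze": 30}}

```text
clock: 6.4
tool_pos: [0.5532, -0.0134, 0.0421]
ee_rot: [-0.001, 0.989, 0.148, -0.003]
ft_force: [-0.2, -0.1, -0.7]
grip_width: 0.997
grip_force: 0.0
```

Call:
{"method": "jog_arm", "body": {"increments": [[0,0,0,0,0,0,1],[0,0,0,0,0,0,-1],[0,0,0,0,0,0,-1],[0,0,0,0,0,0,-1],[0,0,0,0,0,0,-1]]}}

```text
clock: 6.9
tool_pos: [0.5567, -0.0142, 0.0471]
ee_rot: [-0.001, 0.989, 0.146, 0.001]
ft_force: [-2.4, 8.6, 7.8]
grip_width: 0.674
grip_force: 4.3
```

Call:
{"method": "jog_arm", "body": {"increments": [[0,0,0,0,0,0,-1],[0,0,0,0,0,0,-1],[0,0,0,0,0,0,-1],[0,0,0,0,0,0,-1],[0,0,0,0,0,0,-1]]}}

```text
clock: 7.4
tool_pos: [0.5566, -0.0138, 0.0471]
ee_rot: [-0.001, 0.989, 0.147, 0.001]
ft_force: [-2.2, 6.3, 6.6]
grip_width: 0.653
grip_force: 30.0
```

Call:
{"method": "jog_arm", "body": {"increments": [[0,0,0,0,0,5,-1],[0,0,0,0,0,20,-1],[0,0,0,0,0,38,-1],[0,0,0,0,0,48,-1],[0,0,0,0,0,50,-1]]}}

```text
clock: 7.9
tool_pos: [0.5571, -0.0156, 0.0975]
ee_rot: [0.001, 0.989, 0.147, 0.001]
ft_force: [0.9, -0.5, -6.5]
grip_width: 0.653
grip_force: 30.0
```

Call:
{"method": "jog_arm", "body": {"increments": [[0,0,0,0,0,0,-1],[0,0,0,0,0,0,-1],[0,0,0,0,0,0,-1],[0,0,0,0,0,0,-1],[0,0,0,0,0,0,-1]]}}

```text
clock: 8.4
tool_pos: [0.5558, -0.0151, 0.0952]
ee_rot: [-0.0, 0.989, 0.147, -0.0]
ft_force: [0.5, -0.8, -6.4]
grip_width: 0.66
grip_force: 30.0
```

```bash
cat > weigh.py <<'E'
from h import *
from station import ctrl
F=[];J=[]
for i in range(14):
    o=ctrl.observe();F.append(o['ft_force']);J.append(o['joint_torque']);r=ctrl.read_camera('side')
F=np.array(F);print(o['clock'],o['tool_pos'].round(4),'F',F.mean(0).round(2),F.std(0).round(2),'fz',F[:,2].round(1),'kg',-F[:,2].mean()/9.81,np.mean(J,0).round(2),o['grip_width'],o['grip_force'])
cv2.imwrite('pics/w%d.png'%(o['clock']*10),r['pixels'])
E
python3 weigh.py
```

```text
9.05 [ 0.556  -0.0152  0.0956] F [ 0.08  0.   -6.35] [0.57 0.68 0.55] fz [-6.4 -5.6 -6.8 -7.2 -5.9 -6.1 -7.1 -7.  -5.3 -6.6 -6.4 -6.2 -6.5 -5.8] kg 0.6468978850785803 [ -0.   -41.93 -32.13   0.05  -0.06   0.  ] 0.654286778166511 29.995766915380955
```

Tin A weighs about 0.65 kg. I'll put it down where it stood and go to B (0.524,-0.1755).

Call:
{"method": "jog_arm", "body": {"increments": [[0,0,0,0,0,-15,-1],[0,0,0,0,0,-32,-1],[0,0,0,0,0,-43,-1],[0,0,0,0,0,-48,-1],[0,0,0,0,0,-49.5,-1]]}}

```text
clock: 9.6
tool_pos: [0.5548, -0.0147, 0.0472]
ee_rot: [-0.001, 0.989, 0.147, -0.002]
ft_force: [-12.4, 3.8, 18.2]
grip_width: 0.655
grip_force: 30.0
```

Call:
{"method": "jog_arm", "body": {"increments": [[0,0,0,0,0,0,-1],[0,0,0,0,0,0,1],[0,0,0,0,0,0,1],[0,0,0,0,0,0,1],[0,0,0,0,0,0,1]]}}

```text
clock: 10.1
tool_pos: [0.5567, -0.0154, 0.0465]
ee_rot: [0.0, 0.989, 0.147, 0.001]
ft_force: [-0.4, -0.4, -0.7]
grip_width: 0.981
grip_force: 0.0
```

Call:
{"method": "jog_arm", "body": {"increments": [[0,0,0,0,0,10,1],[0,0,0,0,0,45,1],[0,0,0,0,0,90,1],[0,0,0,0,0,130,1],[0,0,0,0,0,155,1]]}}

```text
clock: 10.6
tool_pos: [0.5576, -0.0155, 0.2059]
ee_rot: [0.001, 0.989, 0.147, 0.003]
ft_force: [0.7, 0.5, 1.4]
grip_width: 0.998
grip_force: 0.0
```

Call:
{"method": "jog_arm", "body": {"increments": [[0,0,0,-6,-30,0,1],[0,0,0,-15,-75,0,1],[0,0,0,-24,-120,0,1],[0,0,0,-30,-150,0,1],[0,0,0,-32,-161,0,1]]}}

```text
clock: 11.1
tool_pos: [0.5235, -0.179, 0.202]
ee_rot: [0.001, 0.989, 0.145, 0.0]
ft_force: [-1.1, 0.1, -0.1]
grip_width: 0.998
grip_force: 0.0
```

Run:
```python
from h import *
o,r=wrist();print(o['clock'],o['tool_pos'],o['grip_width'],proj(r,[.524,-.1755,.11]))
hsv=cv2.cvtColor(r['pixels'],cv2.COLOR_BGR2HSV)
m=((hsv[...,1]<45)&(hsv[...,2]>60)).astype(np.uint8)*255
n,l,s,c=cv2.connectedComponentsWithStats(m)
for i in range(1,n):
    if s[i,4]>800:print(s[i].tolist(),c[i].round(1),ray(r,*c[i],.11).round(4))
cv2.imwrite('pics/b1.png',r['pixels'])
```

```text
11.1 [ 0.52354272 -0.17895688  0.20196281] 0.9982166134335745 [314.9012432  237.60613529]
[69, 90, 133, 87, 8299] [130.2 135.1] [ 0.5587 -0.0277  0.11  ]
[276, 197, 78, 76, 4627] [314.5 234.6] [ 0.5262 -0.1746  0.11  ]
[450, 198, 77, 79, 2304] [480. 225.] [ 0.5696 -0.2929  0.11  ]
[499, 218, 78, 74, 4432] [537.7 254.7] [ 0.5606 -0.3453  0.11  ]
```

View pics/b1.png

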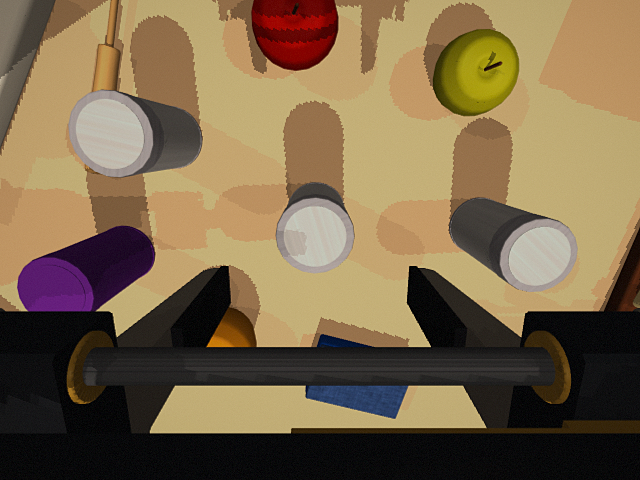

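The wrist view shows tin A upright where it was, B under the gripper at about (315,235) giving (0.526,-0.175), and C at about (538,255). Grasping and weighing B.

Call:
{"method": "jog_arm", "body": {"increments": [[0,0,0,1,0,-25,1],[0,0,0,1,0,-65,1],[0,0,0,1,0,-105,1],[0,0,0,1,0,-140,1],[0,0,0,1,0,-153,1]]}}

```text
clock: 11.65
tool_pos: [0.5229, -0.1734, 0.0446]
ee_rot: [-0.002, 0.989, 0.148, -0.002]
ft_force: [-0.7, -0.3, 0.3]
grip_width: 0.997
grip_force: 0.0
```

Call:
{"method": "jog_arm", "body": {"increments": [[0,0,0,0,0,0,1],[0,0,0,0,0,0,1],[0,0,0,0,0,0,-1],[0,0,0,0,0,0,-1],[0,0,0,0,0,0,-1]]}}

```text
clock: 12.15
tool_pos: [0.5258, -0.1766, 0.0493]
ee_rot: [0.001, 0.989, 0.147, 0.001]
ft_force: [-0.9, -0.5, 0.1]
grip_width: 0.765
grip_force: 0.0
```

Call:
{"method": "jog_arm", "body": {"increments": [[0,0,0,0,0,0,-1],[0,0,0,0,0,0,-1],[0,0,0,0,0,0,-1],[0,0,0,0,0,0,-1],[0,0,0,0,0,0,-1]]}}

```text
clock: 12.65
tool_pos: [0.5252, -0.1761, 0.0485]
ee_rot: [-0.0, 0.989, 0.147, 0.0]
ft_force: [-1.1, 2.1, 5.7]
grip_width: 0.642
grip_force: 30.0
```

Call:
{"method": "jog_arm", "body": {"increments": [[0,0,0,0,0,5,-1],[0,0,0,0,0,20,-1],[0,0,0,0,0,38,-1],[0,0,0,0,0,48,-1],[0,0,0,0,0,50,-1]]}}

```text
clock: 13.15
tool_pos: [0.5261, -0.1769, 0.1]
ee_rot: [0.001, 0.989, 0.147, 0.001]
ft_force: [-0.6, -0.4, -3.3]
grip_width: 0.64
grip_force: 30.0
```

Call:
{"method": "jog_arm", "body": {"increments": [[0,0,0,0,0,0,-1],[0,0,0,0,0,0,-1],[0,0,0,0,0,0,-1],[0,0,0,0,0,0,-1],[0,0,0,0,0,0,-1]]}}

```text
clock: 13.65
tool_pos: [0.5248, -0.176, 0.0977]
ee_rot: [-0.0, 0.989, 0.147, -0.0]
ft_force: [-0.2, 0.4, -4.4]
grip_width: 0.638
grip_force: 30.0
```

```bash
python3 weigh.py
```

```text
14.3 [ 0.525  -0.1762  0.0981] F [ 0.13  0.02 -3.55] [0.54 0.34 0.49] fz [-4.4 -3.6 -3.1 -3.  -4.4 -2.6 -3.2 -3.7 -3.8 -4.  -3.4 -3.5 -3.6 -3.5] kg 0.3614647149887072 [ -0.   -39.93 -30.78   0.06  -0.04   0.  ] 0.6369184614834523 29.983561135595664
```

Tin B weighs about 0.36 kg. I'll put it down and go to C.

Call:
{"method": "jog_arm", "body": {"increments": [[0,0,0,0,0,-15,-1],[0,0,0,0,0,-32,-1],[0,0,0,0,0,-43,-1],[0,0,0,0,0,-47,-1],[0,0,0,0,0,-49.5,-1]]}}

```text
clock: 14.85
tool_pos: [0.5241, -0.1754, 0.0486]
ee_rot: [-0.001, 0.989, 0.147, -0.001]
ft_force: [-8.8, 5.8, 14.8]
grip_width: 0.64
grip_force: 30.0
```

Call:
{"method": "jog_arm", "body": {"increments": [[0,0,0,0,0,0,-1],[0,0,0,0,0,0,1],[0,0,0,0,0,0,1],[0,0,0,0,0,0,1],[0,0,0,0,0,0,1]]}}

```text
clock: 15.35
tool_pos: [0.5255, -0.1765, 0.0491]
ee_rot: [0.0, 0.989, 0.147, 0.0]
ft_force: [0.2, -0.3, -0.3]
grip_width: 0.968
grip_force: 0.0
```

Call:
{"method": "jog_arm", "body": {"increments": [[0,0,0,0,0,10,1],[0,0,0,0,0,45,1],[0,0,0,0,0,90,1],[0,0,0,0,0,130,1],[0,0,0,0,0,153,1]]}}

```text
clock: 15.85
tool_pos: [0.5266, -0.1771, 0.2067]
ee_rot: [0.002, 0.989, 0.147, 0.003]
ft_force: [-0.4, -0.6, 0.3]
grip_width: 1.003
grip_force: 0.0
```

Call:
{"method": "jog_arm", "body": {"increments": [[0,0,0,6,-30,0,1],[0,0,0,15,-75,0,1],[0,0,0,25,-122,0,1],[0,0,0,32,-158,0,1],[0,0,0,35,-170,0,1]]}}

```text
clock: 16.35
tool_pos: [0.5598, -0.3497, 0.2021]
ee_rot: [0.001, 0.989, 0.145, 0.0]
ft_force: [-0.6, 0.2, -0.3]
grip_width: 1.002
grip_force: 0.0
```

Run:
```python
from h import *
o,r=wrist();print(o['clock'],o['tool_pos'],o['grip_width'],proj(r,[.560,-.346,.11]))
hsv=cv2.cvtColor(r['pixels'],cv2.COLOR_BGR2HSV)
m=((hsv[...,1]<45)&(hsv[...,2]>60)).astype(np.uint8)*255
n,l,s,c=cv2.connectedComponentsWithStats(m)
for i in range(1,n):
    if s[i,4]>800:print(s[i].tolist(),c[i].round(1),ray(r,*c[i],.11).round(4))
```

```text
16.35 [ 0.55984579 -0.34966484  0.20210642] 1.0020741139338964 [314.51338914 237.81042034]
[0, 92, 26, 62, 1155] [ 10.6 126. ] [ 0.5766 -0.1163  0.11  ]
[46, 168, 134, 87, 7027] [104.9 209.7] [ 0.5357 -0.1889  0.11  ]
[276, 199, 78, 76, 4603] [314.8 236.5] [ 0.5611 -0.3459  0.11  ]
```

C is centred at (0.561,-0.346), as expected.

Call:
{"method": "jog_arm", "body": {"increments": [[0,0,0,0,0,-25,1],[0,0,0,0,0,-65,1],[0,0,0,0,0,-105,1],[0,0,0,0,0,-140,1],[0,0,0,0,0,-153,1]]}}

```text
clock: 16.9
tool_pos: [0.5579, -0.3426, 0.0447]
ee_rot: [-0.003, 0.989, 0.147, -0.002]
ft_force: [-0.1, 1.4, -0.0]
grip_width: 1.001
grip_force: 0.0
```

Call:
{"method": "jog_arm", "body": {"increments": [[0,0,0,0,0,0,1],[0,0,0,0,0,0,1],[0,0,0,0,0,0,-1],[0,0,0,0,0,0,-1],[0,0,0,0,0,0,-1]]}}

```text
clock: 17.4
tool_pos: [0.5607, -0.3468, 0.05]
ee_rot: [0.001, 0.989, 0.147, 0.001]
ft_force: [-0.5, -0.9, -0.5]
grip_width: 0.764
grip_force: 0.0
```

Call:
{"method": "jog_arm", "body": {"increments": [[0,0,0,0,0,0,-1],[0,0,0,0,0,0,-1],[0,0,0,0,0,0,-1],[0,0,0,0,0,0,-1],[0,0,0,0,0,0,-1]]}}

```text
clock: 17.9
tool_pos: [0.5603, -0.3465, 0.0491]
ee_rot: [0.0, 0.989, 0.147, 0.0]
ft_force: [0.1, -1.5, 3.8]
grip_width: 0.652
grip_force: 30.0
```

Call:
{"method": "jog_arm", "body": {"increments": [[0,0,0,0,0,5,-1],[0,0,0,0,0,20,-1],[0,0,0,0,0,38,-1],[0,0,0,0,0,48,-1],[0,0,0,0,0,50,-1]]}}

```text
clock: 18.4
tool_pos: [0.5609, -0.3468, 0.1006]
ee_rot: [0.001, 0.989, 0.147, 0.001]
ft_force: [-0.5, 0.3, -3.2]
grip_width: 0.648
grip_force: 30.0
```

Call:
{"method": "jog_arm", "body": {"increments": [[0,0,0,0,0,0,-1],[0,0,0,0,0,0,-1],[0,0,0,0,0,0,-1],[0,0,0,0,0,0,-1],[0,0,0,0,0,0,-1]]}}

```text
clock: 18.9
tool_pos: [0.5598, -0.346, 0.0981]
ee_rot: [-0.0, 0.989, 0.147, -0.0]
ft_force: [0.3, -0.3, -4.4]
grip_width: 0.645
grip_force: 30.0
```

```bash
python3 weigh.py
```

```text
19.55 [ 0.5601 -0.3462  0.0986] F [-0.   -0.15 -3.91] [0.37 0.5  0.4 ] fz [-4.4 -3.6 -3.7 -3.9 -3.7 -3.8 -4.6 -4.2 -3.3 -3.6 -3.4 -4.3 -3.6 -4.4] kg 0.3981445034126797 [-0.000e+00 -5.102e+01 -3.216e+01  7.000e-02 -2.000e-02  0.000e+00] 0.6469515909916154 29.99936442123726
```

C weighs about 0.40 kg, so A is the heaviest at 0.65 kg. I'll put C down and go back to A.

Call:
{"method": "jog_arm", "body": {"increments": [[0,0,0,0,0,-15,-1],[0,0,0,0,0,-32,-1],[0,0,0,0,0,-43,-1],[0,0,0,0,0,-47,-1],[0,0,0,0,0,-49.5,-1]]}}

```text
clock: 20.1
tool_pos: [0.5588, -0.345, 0.0492]
ee_rot: [-0.002, 0.989, 0.147, -0.002]
ft_force: [-8.4, 7.2, 15.8]
grip_width: 0.646
grip_force: 30.0
```

Call:
{"method": "jog_arm", "body": {"increments": [[0,0,0,0,0,0,-1],[0,0,0,0,0,0,1],[0,0,0,0,0,0,1],[0,0,0,0,0,0,1],[0,0,0,0,0,0,1]]}}

```text
clock: 20.6
tool_pos: [0.5604, -0.3465, 0.0495]
ee_rot: [0.0, 0.989, 0.147, 0.0]
ft_force: [-0.1, -0.3, -0.6]
grip_width: 0.971
grip_force: 0.0
```

Call:
{"method": "jog_arm", "body": {"increments": [[0,0,0,0,0,10,1],[0,0,0,0,0,45,1],[0,0,0,0,0,90,1],[0,0,0,0,0,130,1],[0,0,0,0,0,153,1]]}}

```text
clock: 21.1
tool_pos: [0.5614, -0.3474, 0.2078]
ee_rot: [0.003, 0.989, 0.147, 0.002]
ft_force: [0.2, 1.2, 0.7]
grip_width: 0.998
grip_force: 0.0
```

Call:
{"method": "jog_arm", "body": {"increments": [[0,0,0,0,30,0,1],[0,0,0,-1,75,0,1],[0,0,0,-2,122,0,1],[0,0,0,-2,169,0,1],[0,0,0,-2,216,0,1]]}}

```text
clock: 21.6
tool_pos: [0.558, -0.1285, 0.2032]
ee_rot: [0.0, 0.989, 0.147, 0.001]
ft_force: [0.3, 0.1, 0.6]
grip_width: 0.999
grip_force: 0.0
```

Call:
{"method": "jog_arm", "body": {"increments": [[0,0,0,0,45,0,1],[0,0,0,-1,80,0,1],[0,0,0,-1.5,105,0,1],[0,0,0,-1.5,115,0,1],[0,0,0,-1.5,115,0,1]]}}

```text
clock: 22.1
tool_pos: [0.5567, -0.0145, 0.2027]
ee_rot: [0.0, 0.989, 0.148, 0.0]
ft_force: [0.4, 0.1, -0.1]
grip_width: 1.001
grip_force: 0.0
```

Run:
```python
from h import *
o,r=wrist();print(o['clock'],o['tool_pos'],o['grip_width'])
hsv=cv2.cvtColor(r['pixels'],cv2.COLOR_BGR2HSV)
m=((hsv[...,1]<45)&(hsv[...,2]>60)).astype(np.uint8)*255
n,l,s,c=cv2.connectedComponentsWithStats(m)
for i in range(1,n):
    if s[i,4]>800:print(s[i].tolist(),c[i].round(1),ray(r,*c[i],.11).round(4))
```

```text
22.1 [ 0.55671758 -0.01452536  0.20272917] 1.0005156764961667
[0, 0, 135, 219, 20590] [ 58.2 115.8] [0.5892 0.1882 0.11  ]
[123, 69, 94, 131, 5516] [167.7 137.4] [0.5973 0.1114 0.11  ]
[279, 202, 78, 75, 4572] [317.5 239.1] [ 0.5564 -0.0133  0.11  ]
[21, 215, 123, 76, 2008] [104.4 253.5] [0.4969 0.1419 0.11  ]
[426, 255, 74, 39, 1297] [459.6 273. ] [ 0.5627 -0.1287  0.11  ]
[573, 270, 67, 41, 1817] [608.2 290.3] [ 0.5838 -0.2482  0.11  ]
[476, 295, 51, 42, 1105] [505.4 311.2] [ 0.543  -0.1771  0.11  ]
```

Call:
{"method": "jog_arm", "body": {"increments": [[0,0,0,0,0,-25,1],[0,0,0,0,0,-65,1],[0,0,0,0,0,-105,1],[0,0,0,0,0,-140,1],[0,0,0,0,0,-154,1]], "squeeze": 35}}

```text
clock: 22.65
tool_pos: [0.5539, -0.0162, 0.0444]
ee_rot: [-0.001, 0.989, 0.146, -0.003]
ft_force: [-0.6, -0.2, -0.8]
grip_width: 0.995
grip_force: 0.0
```

Call:
{"method": "jog_arm", "body": {"increments": [[0,0,0,0,0,0,1],[0,0,0,0,0,0,1],[0,0,0,0,0,0,-1],[0,0,0,0,0,0,-1],[0,0,0,0,0,0,-1]]}}

```text
clock: 23.15
tool_pos: [0.5574, -0.0154, 0.0494]
ee_rot: [0.0, 0.989, 0.147, 0.001]
ft_force: [0.9, 0.6, 0.0]
grip_width: 0.764
grip_force: 0.0
```

Call:
{"method": "jog_arm", "body": {"increments": [[0,0,0,0,0,0,-1],[0,0,0,0,0,0,-1],[0,0,0,0,0,0,-1],[0,0,0,0,0,0,-1],[0,0,0,0,0,0,-1]]}}

```text
clock: 23.65
tool_pos: [0.5568, -0.0144, 0.0488]
ee_rot: [-0.001, 0.989, 0.147, 0.0]
ft_force: [-2.7, 3.9, 5.8]
grip_width: 0.654
grip_force: 35.0
```

Call:
{"method": "jog_arm", "body": {"increments": [[0,0,0,0,0,5,-1],[0,0,0,0,0,25,-1],[0,0,0,0,0,55,-1],[0,0,0,0,0,90,-1],[0,0,0,0,0,125,-1]]}}

```text
clock: 24.15
tool_pos: [0.555, -0.0153, 0.1724]
ee_rot: [-0.0, 0.989, 0.147, -0.002]
ft_force: [0.1, -0.1, -7.1]
grip_width: 0.656
grip_force: 35.0
```

Call:
{"method": "jog_arm", "body": {"increments": [[0,0,0,0,0,35,-1],[0,0,0,0,0,70,-1],[0,0,0,0,0,98,-1],[0,0,0,0,0,112,-1],[0,0,0,0,0,116,-1]]}}

```text
clock: 24.65
tool_pos: [0.5568, -0.0155, 0.2896]
ee_rot: [0.0, 0.989, 0.147, 0.0]
ft_force: [0.5, -1.0, -5.9]
grip_width: 0.656
grip_force: 35.0
```

Now I'll move over the bowl (0.590,0.2115), a shift of +33/+227.

Call:
{"method": "jog_arm", "body": {"increments": [[0,0,0,2,12,0,-1],[0,0,0,6,40,0,-1],[0,0,0,11,75,0,-1],[0,0,0,16,110,0,-1],[0,0,0,21,145,0,-1]]}}

```text
clock: 25.15
tool_pos: [0.5763, 0.132, 0.286]
ee_rot: [-0.0, 0.989, 0.147, -0.002]
ft_force: [-0.1, -0.2, -6.8]
grip_width: 0.653
grip_force: 35.0
```

Call:
{"method": "jog_arm", "body": {"increments": [[0,0,0,5,33,0,-1],[0,0,0,9,58,0,-1],[0,0,0,11,74,0,-1],[0,0,0,12,81,0,-1],[0,0,0,12,82,0,-1]]}}

```text
clock: 25.65
tool_pos: [0.5891, 0.2121, 0.2878]
ee_rot: [0.0, 0.989, 0.147, -0.001]
ft_force: [0.5, -0.2, -6.4]
grip_width: 0.657
grip_force: 35.0
```

Call:
{"method": "jog_arm", "body": {"increments": [[0,0,0,0,0,0,-1],[0,0,0,0,0,0,-1],[0,0,0,0,0,0,-1],[0,0,0,0,0,0,-1],[0,0,0,0,0,0,-1]]}}

```text
clock: 26.15
tool_pos: [0.5896, 0.2115, 0.2892]
ee_rot: [0.0, 0.989, 0.147, 0.0]
ft_force: [-0.3, -0.1, -7.6]
grip_width: 0.653
grip_force: 35.0
```

```bash
sed -i 's/range(14)/range(4)/' weigh.py; python3 weigh.py
python3 - <<'E'
from station import ctrl
import cv2
cv2.imwrite('pics/fin.png',ctrl.read_camera('side')['pixels'])
E
```

```text
26.3 [0.5896 0.2117 0.2891] F [ 0.    0.22 -6.39] [0.21 0.47 0.8 ] fz [-7.6 -5.5 -5.8 -6.6] kg 0.6517977720014628 [-7.000e-02 -4.736e+01 -3.665e+01  2.000e-02 -6.000e-02 -0.000e+00] 0.6544827861760197 34.98898917809129
```

View pics/fin.png

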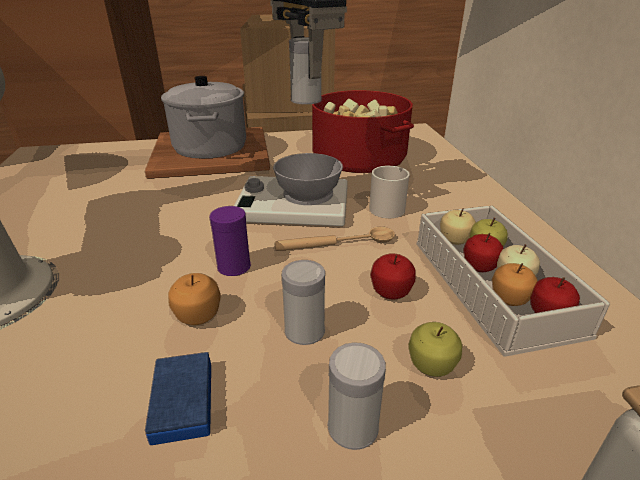

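The side view shows tin A held upright at about (307,75), well above the bowl at (308,175). Tins B and C are upright at (304,300) and (357,395). The button is up and the bystanders look untouched, so I'm handing in.

```bash
python3 -c "
from station import ctrl
print(ctrl.hand_in())"
```

```text
the job is handed in; nothing more can be done
None
```

I pressed the scale's button fully down and it came back up, then found tin A to be the heaviest (about 0.65 kg; B is 0.36, C is 0.40), and handed in at about 26 s of the 69 s allowed with tin A held upright over the middle of the bowl, about 0.14 m above its rim, and B and C standing upright on the counter.

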